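# Clamp a spatula with a running fit

## Robot

A 6-joint arm with a two-finger parallel gripper is mounted at the origin on a cart in front of the work surface, level with it; the furniture and walls round the work are solid. World frame = base frame: x ahead of the robot, y to its left, z up, the work surface at z = 0. Lengths are in m, angles in degrees, forces in N, time in s.
With the tool pointing down it reaches from about 0.375 to 0.9 m from the base axis. Payload 3.1 kg.
Tool frame: the origin (TCP) lies on the centre line of the jaws, within the pads' length; the fingertips stand finger_overhang ahead of it and the grasp point (between the pads) lies 5 mm behind it (finger_overhang is the distance from the TCP to the fingertips, in m); z points along the fingers, y is the line along which they close (so a half turn about z gives the same grasp; the last joint's range is limited). The gripper opens to 87 mm and grips with 3 to 60 N. Pads are 19 mm wide; open, the fingers measure 117 mm over their backs; the gripper's body (75 mm by 190 mm) begins 51 mm behind the grasp point.
Start: joints at [-51.881, 30.224, 82.088, -0, 67.689, -10.227], TCP at [0.467, -0.415, 0.204] pointing down, gripper open.
Joint ranges: [-176.69, 176.69], [-43.24, 126.21], [12.49, 139.97], [-82, 262], [0, 151.66], [-163.58, 163.58]. Speed limits (degrees/s): [159.86, 159.86, 180, 180, 180, 180].

## Interface

Orientations are given as a 3x3 rotation matrix whose columns are the frame's x, y, z axes.
In Python, from rig import read_state, capture, calibration, hand_in, finger_overhang gives the robot as it stands.
- The arm moves only by the tool send_rows, never from a script. Its argument "plan" is a list of rows, each a list of 5 numbers: the closure in counts, from 0 (fully open) to 255 (shut), then the shift along the tool's x, y, z in m, then the turn about the tool's z in rad. A call has 1 to 20 rows; each row shifts and turns the commanded pose from where the row before left it, along the tool's axes as they then stand; what a row does not reach is not made up. A row lasts 1/12 s, in which the tool goes at most 41.7 mm and 7.16 degrees, less where a joint would pass 70% of its speed; a pose out of reach is approached as far as the arm can. A call is refused whole if a number of a shift passes 0.0417 or a number of a turn 0.125, either way. A call with a gripper value outside its range is refused whole. The fingers move at their own pace and stop on an object; the grip force is fixed at half the most. Time passes only in rows, so rows that do not move let the fingers close. It gives the time, the measured TCP pose, the force, the opening and the grip force at its end, in the units of the state.
- read_state(): the state, without advancing time (a new reading comes with each control period).
- capture(name): name is "scene" or "top"; returns (picture, depth): 480x640x3 uint8, blue, green, red; 480x640 float32, m along the optical axis (not along the pixel's ray), 0 where there is no reading.
- calibration(name): a dict with "fx", "fy", "cx", "cy" (pixels), "xyz" and "rotation" of the camera in the world. Camera axes: x right, y down, z forward; pixel columns grow to the right and rows downward; lengths in m; the calibration is good to about 2 mm. A picture is of the moment at which its call begins. calibration takes no time and is no camera call.
- hand_in(): hands the job in; it is judged then, once.
The state is a dict: "time_s": time; "joint_positions": joint angles; "qvel": joint speeds; "tau": joint torques, N m; "position": TCP position; "tcp_rot": TCP orientation; "force": force on the tool from outside, world axes, zero at the start; "moment": the same for the moment, N m; "opening": opening from 0.0 (shut) to 1.0 (fully open); "grasp_force": force on a finger pad.
Only numpy, scipy, OpenCV 4.12 (cv2) and the standard library are available. Lean on these libraries where they do the work, as an engineer would, in place of code of your own. Each camera call takes 0.05 s, during which the arm holds its last target. There are 200 camera calls.

## Task

Pick up the steel spatula and lay it (do not drop it) in the slot of the small metal clamp, flat on both rests, about centred along the slot, with its longer, spoon-shaped end at the thumbscrew's end. Then turn the winged thumbscrew clockwise until it seats, back it off a quarter turn so the spatula can still slide, and finish while still gripping the thumbscrew there. Leave the tape roll, timer and petri dish where they are.

Things in the scene. Friction and masses are not known exactly. Their poses are not given: they have to be found in the camera images.
- spatula: loose flat steel spatula, 180 long (its x), 10 wide (its y), 8 high, 30 g, lying on the worktop; origin at the centre of its underside, near its balance point; +x end short and squarish, -x end longer and spoon-shaped; at the start +x points away from the robot within 0.5 rad; grips and rests like a bar 10 x 8 along its whole length
- clamp: fixed aluminium clamp, base plate 170 x 100 x 12 (x -85..85, y -64..36); origin on the worktop under the slot, x along the slot, +x away from the robot within 0.3 rad. The slot crosses two rests, floors at z 22, at x 45..65 and x -67..-33; between them 10 of free space under the spatula for fingers. A dark housing (x -72..-28, y -56..-28, top z 34) carries the thumbscrew
- slot (a point): middle of the slot on the rest floors (clamp frame x 0, y -1.4, z 22), axes as the clamp; the spatula's underside centre belongs here. Slot width 14.2 at the +x rest; at the other, between a fixed cheek (+y) and the sliding jaw (-y), 14.1 to 15.9 at the start, 11.4 when seated. Cheeks and jaw stand 15 above the rests, the lower 8 upright, then flared as lead-in
- wing (a point): point on the thumbscrew's vertical axis, 62 above the worktop, in the wing: an upright steel bar 36 long (this point's x), 9 thick (its y), from z 45 to z 71, free all round above z 41; it turns with the screw. It stands at clamp frame x -50, y -42
- thumbscrew (a joint): angle of the thumbscrew in rad, growing clockwise seen from above, which closes the jaw by 1.8 mm per rad; starts at 0.5 to 1.5, seats against a hard stop at 3.0; a quarter turn back from there is 1.43. Stiff: about 0.05 N m of friction, it stays where it is left
- tape_roll: roll of tape lying flat, 71 across, 19 high, origin under its centre; leave alone
- timer: small bench timer, 62 x 62 x 18, origin under its centre; leave alone
- petri: closed petri dish, 91 across, 15 high, origin under its centre; leave alone. Beyond it and the clamp stands a black computer 430 high, its nearest corner about 0.69 m ahead of the robot's base and 0.1 m to the right: keep the arm's swings in front of it
- spatula_tip (a point): the spatula's +x end, 85 from its origin along its x, 4 above its underside

How it is judged:
By the outcome, as a careful person would: the job done as asked, in the order asked, and still so for the second after the job is handed in, while the arm keeps its last pose, push and grip.
It also fails if it takes over 51 s, if anything falls off the work surface, if the arm or the gripper's body presses on something with over 40 N, if the wrist force passes 120 N, or if a joint passes its speed limit or range.

## Working session

There is one attempt and no reset: what is moved stays moved. The work goes in short steps, Python scripts to look and compute and a tool call to move; the robot and the scene stay as the last step left them, time stands still between calls to the robot, and variables do not carry over. Pictures are saved under pics/ and viewed, at most 10 in all, crops included, and the job is handed in when it is done.

Besides the shell and the picture viewer there is one more tool, called after ">>>" as name([rows], argument=value, ...), one row to a line, values as JSON. send_rows: Moves the arm, as the interface text tells. Its arguments: {"type":"object","properties":{"plan":{"type":"array","items":{"type":"array","items":{"type":"number"}}}},"required":["plan"]}

```bash
mkdir -p pics; ls
python3 - <<'E'
from rig import *
import cv2,numpy as np
s=read_state();print({k:np.round(v,3).tolist() for k,v in s.items()});print(finger_overhang)
for n in("scene","top"):
    im,d=capture(n);cv2.imwrite(f"pics/{n}0.png",im);np.save(f"{n}0.npy",d);c=calibration(n);print(n,c,np.median(d[d>0]))
E
```

```text
pics
{'time_s': 0.0, 'joint_positions': [-51.882, 30.28, 82.157, 0.003, 67.687, -10.227], 'qvel': [0.033, 0.111, 0.041, -0.118, -0.04, -0.011], 'tau': [-0.001, -44.004, -17.659, 0.063, 0.058, -0.0], 'position': [0.467, -0.415, 0.203], 'tcp_rot': [[0.665, 0.747, -0.001], [0.747, -0.665, 0.002], [0.0, -0.002, -1.0]], 'force': [0.332, -0.594, 0.04], 'moment': [-0.019, -0.086, 0.031], 'grasp_force': 0.0, 'opening': 1.0}
0.014
scene {'fx': 518.4306346482073, 'fy': 518.4306346482073, 'cx': 319.7746354686568, 'cy': 246.82966219093558, 'xyz': array([ 0.1743279 , -0.80435732,  0.62123493]), 'rotation': array([[ 0.88171919, -0.28510138,  0.37588359],
       [-0.47177106, -0.53591922,  0.70015902],
       [ 0.00182694, -0.79467464, -0.60703285]])} 0.63151056
top {'fx': 607.7590062800238, 'fy': 607.7590062800238, 'cx': 324.0287182792473, 'cy': 240.90732502093206, 'xyz': array([ 0.34177084, -0.16696989,  1.38338276]), 'rotation': array([[-0.01024512, -0.99123493,  0.13171316],
       [-0.99991943,  0.00916835, -0.00877891],
       [ 0.00749437, -0.13179249, -0.991249  ]])} 1.3661625
```

View pics/scene0.png

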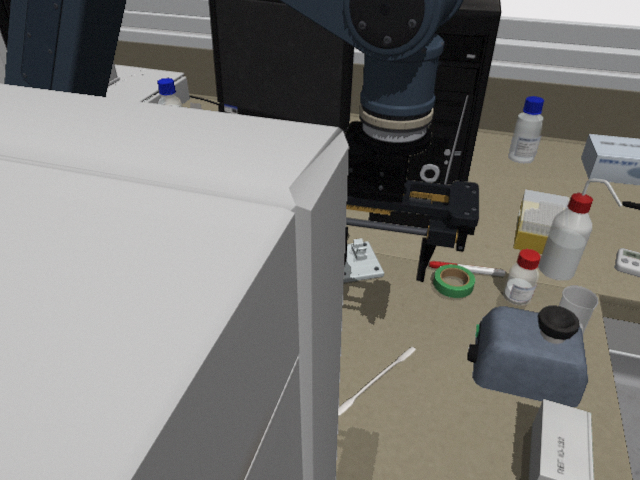

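View pics/top0.png

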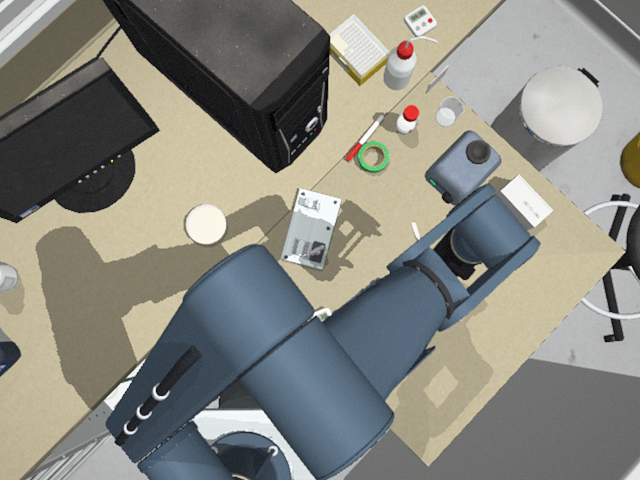

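The scene view shows the spatula from about (340,412), where a box edge hides it, to (412,350), with the clamp behind the gripper. The top view shows the clamp at (312,228) with its screw at (318,250). It shows only the spatula's tip, at (415,228).

```bash
cat > h.py <<'E'
from rig import *
import cv2,numpy as np
def ray(n,px,z):
    c=calibration(n);px=np.atleast_2d(px).astype(float)
    d=np.c_[(px[:,0]-c['cx'])/c['fx'],(px[:,1]-c['cy'])/c['fy'],np.ones(len(px))]@c['rotation'].T
    return c['xyz']+d*((z-c['xyz'][2])/d[:,2])[:,None]
def proj(n,P):
    c=calibration(n);q=(np.atleast_2d(P)-c['xyz'])@c['rotation']
    return q[:,:2]/q[:,2:]*[c['fx'],c['fy']]+[c['cx'],c['cy']]
E
python3 - <<'E'
from h import *
im=cv2.imread("pics/scene0.png");t=cv2.imread("pics/top0.png")
hsv=cv2.cvtColor(im,cv2.COLOR_BGR2HSV)
m=((hsv[...,2]>130)&(hsv[...,1]<40)).astype(np.uint8);m[:340]=0;m[420:]=0;m[:,:338]=0;m[:,425:]=0
n,l,st,ce=cv2.connectedComponentsWithStats(m);print(st[1:])
k=1+st[1:,4].argmax();y,x=np.where(l==k)
W=ray("scene",np.c_[x,y],0.006)[:,:2]
mu=W.mean(0);u,s,v=np.linalg.svd(W-mu);d=v[0]*np.sign(v[0,0]);p=(W-mu)@d;q=(W-mu)@[-d[1],d[0]]
print("mu",mu,"dir",d,np.degrees(np.arctan2(d[1],d[0])),p.min(),p.max(),"tip",mu+d*p.max())
for a in np.arange(p.min(),p.max(),.01):
    w=q[(p>=a)&(p<a+.01)];print(round(a,3),len(w),np.round([w.min(),w.max()],4))
a=cv2.resize(t[180:280,270:430],None,fx=5,fy=5,interpolation=cv2.INTER_CUBIC)
b=cv2.resize(im[230:420,335:485],None,fx=4,fy=4,interpolation=cv2.INTER_CUBIC)[:600]
cv2.imwrite("pics/a.png",a);cv2.imwrite("pics/b.png",im[330:430,330:430].repeat(5,0).repeat(5,1))
E
```

```text
[[338 346  78  70 493]
 [341 348   1   2   2]
 [341 351   1   2   2]
 [340 354   2   3   5]
 [340 364   1   2   2]
 [340 372   1   5   5]
 [339 378   2   5   8]
 [339 401   1   2   2]
 [338 418   1   1   1]]
mu [ 0.47458114 -0.41575019] dir [0.96211536 0.2726427 ] 15.821583338551136 -0.08074617921871827 0.0924321088341487 tip [ 0.56351149 -0.39054925]
-0.081 38 [-0.0066  0.0049]
-0.071 56 [-0.0063  0.0074]
-0.061 48 [-0.0057  0.0052]
-0.051 29 [-0.0039  0.0036]
-0.041 22 [-0.0021  0.0035]
-0.031 22 [-0.0021  0.0036]
-0.021 21 [-0.0016  0.0038]
-0.011 19 [-0.0009  0.0039]
-0.001 20 [-0.0012  0.0036]
0.009 22 [-0.0013  0.0042]
0.019 18 [-0.001   0.0037]
0.029 19 [-0.0013  0.0036]
0.039 19 [-0.0023  0.0031]
0.049 26 [-0.0051  0.0041]
0.059 36 [-0.006   0.0043]
0.069 35 [-0.0062  0.0044]
0.079 34 [-0.0058  0.0048]
0.089 9 [-0.004   0.0041]
```

View pics/a.png

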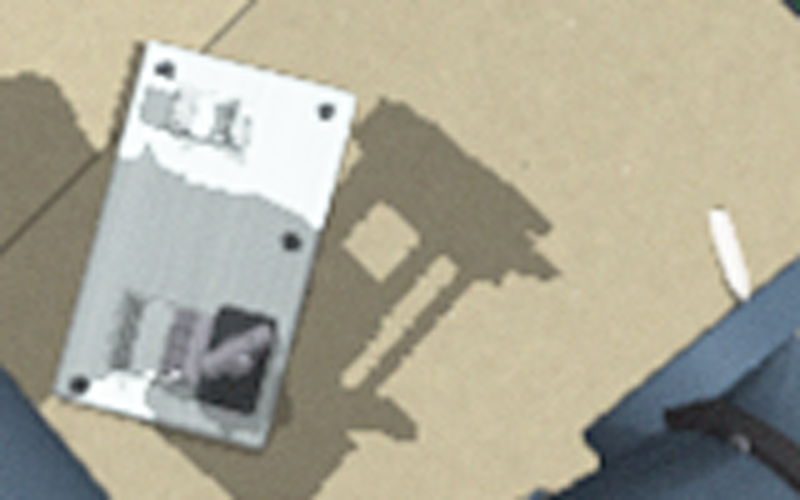

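View pics/b.png

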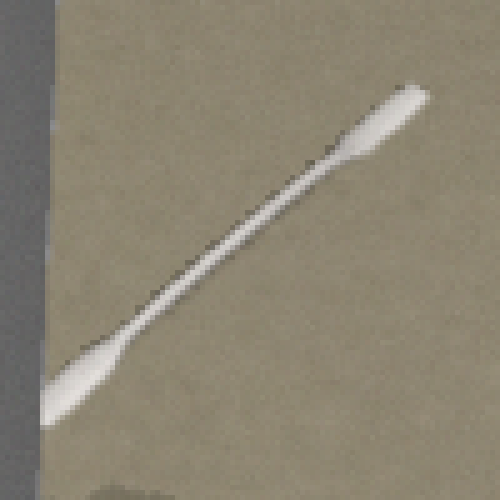

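The top crop shows the clamp plate corners at crop px (147,40), (357,95), (265,450) and (55,398). The wing runs from (205,375) to (270,330). The other crop shows the spatula's square +x tip at full-image px (415,348), and the spoon end just touches the box edge.

```bash
cat >> h.py <<'E'
def clampfit(t,n="top",poly=None):
    hsv=cv2.cvtColor(t,cv2.COLOR_BGR2HSV)
    m=(hsv[...,1]<38).astype(np.uint8)*255
    k=np.zeros_like(m);k[180:280,275:350]=1;m=m*k
    m=cv2.morphologyEx(m,cv2.MORPH_CLOSE,np.ones((5,5)))
    cs,_=cv2.findContours(m,cv2.RETR_EXTERNAL,cv2.CHAIN_APPROX_NONE);c=max(cs,key=cv2.contourArea)
    W=ray(n,c[:,0],0.012)[:,:2]
    r=cv2.minAreaRect((W*1000).astype(np.float32));return r,cv2.contourArea(c)
E
python3 - <<'E'
from h import *
t=cv2.imread("pics/top0.png");d=np.load("top0.npy")
print(clampfit(t))
C=ray("top",np.array([[147,40],[357,95],[265,450],[55,398]])/5+[270,180]-.4,0.012)[:,:2]
L=np.array([[85,36],[85,-64],[-85,-64],[-85,36]])/1000
A=C-C.mean(0);B=L-L.mean(0);th=np.arctan2((B[:,0]*A[:,1]-B[:,1]*A[:,0]).sum(),(A*B).sum())
R=np.array([[np.cos(th),-np.sin(th)],[np.sin(th),np.cos(th)]]);o=C.mean(0)-R@L.mean(0)
print("yaw",np.degrees(th),"o",o,"resid mm",1000*(L@R.T+o-C))
print("slot",o+R@[0,-.0014],"wing",o+R@[-.05,-.042])
w=ray("top",np.array([[205,375],[270,330]])/5+[270,180]-.4,0.071)[:,:2];print("wing",w,w.mean(0),np.degrees(np.arctan2(*(w[1]-w[0])[::-1])),np.linalg.norm(w[1]-w[0]))
im=cv2.imread("pics/scene0.png")
P=np.c_[L@R.T+o,[.012]*4];print("scene proj",proj("scene",P))
tp=ray("top",np.array([[717,210]])/5+[270,180],0.006);print("tip top",tp)
E
```

```text
(((536.552001953125, -139.86367797851562), (110.3139419555664, 209.40682983398438), 74.21356201171875), 3230.5)
yaw -14.798383908680218 o [ 0.55649932 -0.13580581] resid mm [[-0.4671105   0.04540059]
 [ 0.62089027 -0.2714897 ]
 [-0.57803372 -0.75973875]
 [ 0.42425394  0.98582786]]
slot [ 0.55614174 -0.13715937] wing [ 0.49743022 -0.16364177]
wing [[ 0.48642991 -0.14912449]
 [ 0.50586208 -0.17755438]] [ 0.49614599 -0.16333944] -55.646927180710556 0.034436423506897455
scene proj [[367.74002064 238.65025343]
 [384.28249204 270.30820465]
 [292.91861506 284.45706815]
 [282.96040138 250.69887866]]
tip top [[ 0.56672871 -0.38502577  0.006     ]]
```

>>> send_rows([
  [0,0,0,0.03,0.114],
  [0,0,0,0.03,0.114],
  [0,0,0,0.03,0.114],
  [0,0,0,0.03,0.114],
  [0,0,0,0.03,0.114],
  [0,0.0165,0,0.015,0],
  [0,0,0,0.01,0],
  [0,0,0,0,0],
  [0,0,0,0,0],
])

```text
time_s: 0.85
position: [0.4825, -0.4108, 0.0292]
tcp_rot: [[0.963, 0.271, -0.001], [0.271, -0.963, 0.001], [-0.001, -0.001, -1.0]]
force: [0.3, -0.1, -0.4]
opening: 0.999
grasp_force: 0.0
```

Run:
```python
from h import *
s=read_state();print({k:np.round(s[k],4).tolist() for k in("time_s","position","tcp_rot","force","joint_positions")})
im,_=capture("scene");cv2.imwrite("pics/s1.png",im[280:440,320:480].repeat(3,0).repeat(3,1))
```

```text
{'time_s': 0.85, 'position': [0.4825, -0.4108, 0.0292], 'tcp_rot': [[0.9625, 0.2712, -0.0008], [0.2712, -0.9625, 0.0005], [-0.0007, -0.0007, -1.0]], 'force': [0.335, -0.1321, -0.4426], 'joint_positions': [-50.4895, 43.8416, 87.7937, -0.0247, 48.4176, 23.7888]}
```

View pics/s1.png

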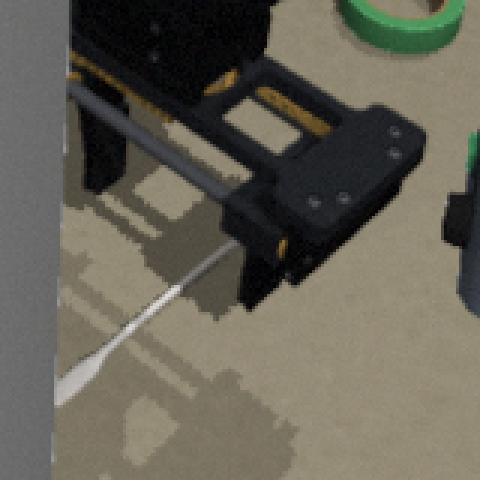

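The spatula runs between the open fingers: its shaft enters by the near finger at crop (240,240) and the spoon end is at (65,390). I'll go down and close.

>>> send_rows([
  [0,0,0,0.0085,0],
  [0,0,0,0.005,0],
  [0,0,0,0,0],
  [255,0,0,0,0],
  [255,0,0,0,0],
  [255,0,0,0,0],
  [255,0,0,0,0],
  [255,0,0,0,0],
  [255,0,0,0,0],
  [255,0,0,0,0],
  [255,0,0,0,0],
  [255,0,0,0,0],
  [255,0,0,0,0],
])

```text
time_s: 1.98
position: [0.4829, -0.4109, 0.0159]
tcp_rot: [[0.963, 0.27, -0.0], [0.27, -0.963, 0.0], [-0.0, -0.0, -1.0]]
force: [0.4, 0.2, -0.3]
opening: 0.324
grasp_force: 0.0
```

>>> send_rows([
  [255,0,0,0,0],
  [255,0,0,0,0],
  [255,0,0,0,0],
  [255,0,0,0,0],
  [255,0,0,0,0],
  [255,0,0,0,0],
])

```text
time_s: 2.48
position: [0.4829, -0.4109, 0.016]
tcp_rot: [[0.963, 0.27, 0.0], [0.27, -0.963, -0.0], [-0.0, 0.0, -1.0]]
force: [0.4, 0.4, -0.3]
opening: 0.009
grasp_force: 0.0
```

Opening is 0.009, so nothing is held. I'll look.

Run:
```python
from h import *
im,_=capture("scene");cv2.imwrite("pics/s2.png",im[260:440,310:490].repeat(3,0).repeat(3,1))
P=read_state()["position"];print(proj("scene",[[P[0],P[1],0.002],[P[0],P[1],0.016]])-[310,260])
```

```text
[[ 67.3903155  117.37851542]
 [ 68.05300245 111.24017432]]
```

View pics/s2.png

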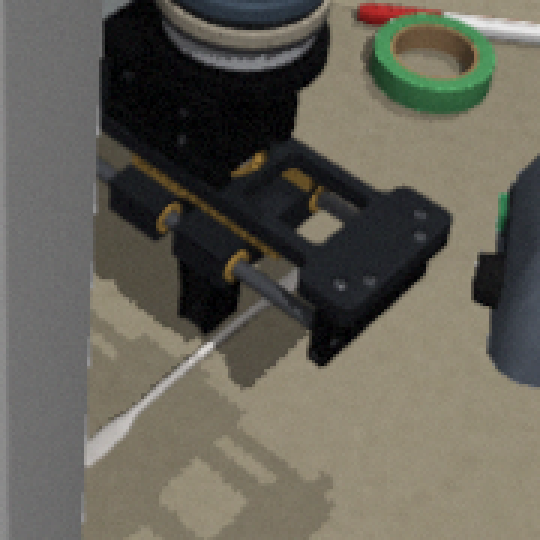

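Run:
```python
from h import *
P=np.array([.4825,-.4108,.0292]);y=np.array([.271,-.9625,0]);x=np.array([.9625,.271,0])
for z in(.015,.029):print("open tip",z,(proj("scene",[P*[1,1,0]+y*k+x*j+[0,0,z] for k in(.0435,.0585) for j in(-.0095,.0095)])-[320,280])*3)
im,d=capture("scene");c=calibration("scene")
v,u=np.mgrid[320:385,360:400];Z=d[v,u]
q=np.stack([(u-c['cx'])/c['fx']*Z,(v-c['cy'])/c['fy']*Z,Z],-1)@c['rotation'].T+c['xyz']
dark=im[v,u].max(-1)<60
s=read_state();T=s["tcp_rot"]
for r in range(30,62,2):
    k=dark[r]&(Z[r]>0)&(u[r]>366)&(u[r]<392)
    if k.any(): w=q[r][k]; t=(w-s["position"])@T; print(320+r,k.sum(),u[r][k].min(),u[r][k].max(),np.round(np.median(w,0),3),"tool",np.round(np.median(t,0),4))
t=(q-s["position"])@T
b=(im[v,u].min(-1)>120)&(Z>0);print("bright tool",np.round(t[b][::12],4))
```

```text
open tip 0.015 [[230.17169885 339.92135025]
 [255.69532351 316.93308666]
 [255.35403325 359.34982317]
 [280.81627614 335.81333456]]
open tip 0.029 [[232.9487623  321.09596707]
 [258.72922119 298.11031277]
 [258.4650515  340.52946589]
 [284.18161377 316.98909766]]
350 15 369 383 [ 0.455 -0.442  0.111] tool [-0.0375  0.0217 -0.0946]
352 18 370 390 [ 0.465 -0.433  0.088] tool [-0.0224  0.0179 -0.0721]
354 21 370 391 [ 0.473 -0.42   0.062] tool [-0.0112  0.007  -0.0456]
356 20 370 389 [ 0.474 -0.417  0.057] tool [-0.0098  0.0075 -0.0412]
358 20 370 389 [ 0.474 -0.417  0.051] tool [-0.0097  0.0071 -0.0349]
360 21 369 389 [ 0.474 -0.417  0.047] tool [-0.0096  0.0057 -0.031 ]
362 20 369 388 [ 0.474 -0.418  0.043] tool [-0.0092  0.0069 -0.0273]
364 19 369 387 [ 0.473 -0.418  0.04 ] tool [-0.0094  0.0056 -0.0241]
366 13 372 384 [ 0.475 -0.419  0.038] tool [-0.0089  0.0068 -0.0217]
368 9 375 391 [ 0.475 -0.419  0.036] tool [-0.0099  0.0057 -0.0199]
370 6 376 389 [ 0.483 -0.413  0.017] tool [ 0.0006  0.0042 -0.0007]
bright tool [[-0.0061 -0.0291  0.0177]
 [ 0.0048 -0.0086  0.018 ]
 [ 0.0003 -0.0014  0.01  ]
 [ 0.0002  0.0006  0.0104]
 [-0.0059  0.0001  0.0102]
 [-0.0092  0.0011  0.0109]
 [-0.0157 -0.0008  0.0115]
 [ 0.0002  0.011   0.017 ]]
```

The fingers closed above the spatula, which hasn't moved. Depth shows the tips at about z 0.016, the TCP's own height, so the reported overhang doesn't match. I'll reopen partway and feel down in small steps.

>>> send_rows([
  [150,0,0,0,0],
  [150,0,0,0,0],
  [150,0,0,0,0],
  [150,0,0,0,0],
  [150,0,0,0,0],
  [150,0,0,0,0],
  [150,0,0,0,0],
  [150,0,0,0.004,0],
  [150,0,0,0.004,0],
  [150,0,0,0,0],
])

```text
time_s: 3.42
position: [0.4823, -0.4103, 0.0069]
tcp_rot: [[0.963, 0.27, -0.001], [0.27, -0.963, 0.001], [-0.001, -0.002, -1.0]]
force: [-0.5, 0.0, 0.4]
opening: 0.409
grasp_force: 0.0
```

>>> send_rows([
  [150,0,0,0.002,0],
  [150,0,0,0,0],
])

```text
time_s: 3.58
position: [0.4827, -0.4106, 0.0054]
tcp_rot: [[0.963, 0.27, -0.001], [0.27, -0.963, 0.001], [-0.0, -0.001, -1.0]]
force: [-0.3, 0.0, -0.1]
opening: 0.411
grasp_force: 0.0
```

>>> send_rows([
  [150,0,0,0.0015,0],
  [150,0,0,0,0],
])

```text
time_s: 3.75
position: [0.4828, -0.4108, 0.0042]
tcp_rot: [[0.963, 0.27, -0.0], [0.27, -0.963, 0.0], [-0.0, -0.0, -1.0]]
force: [0.8, -0.4, 0.3]
opening: 0.414
grasp_force: 0.0
```

>>> send_rows([
  [150,0,0,0.001,0],
  [150,0,0,0,0],
])

```text
time_s: 3.92
position: [0.4828, -0.4109, 0.0034]
tcp_rot: [[0.963, 0.27, -0.0], [0.27, -0.963, 0.0], [-0.0, -0.0, -1.0]]
force: [-0.2, 0.2, 0.8]
opening: 0.414
grasp_force: 0.0
```

>>> send_rows([
  [150,0,0,0.001,0],
  [150,0,0,0,0],
])

```text
time_s: 4.08
position: [0.4828, -0.4109, 0.0024]
tcp_rot: [[0.963, 0.27, -0.0], [0.27, -0.963, 0.0], [-0.0, -0.0, -1.0]]
force: [0.9, -0.2, -0.5]
opening: 0.414
grasp_force: 0.0
```

>>> send_rows([
  [255,0,0,0,0],
  [255,0,0,0,0],
  [255,0,0,0,0],
  [255,0,0,0,0],
  [255,0,0,0,0],
  [255,0,0,0,0],
  [255,0,0,0,0],
  [255,0,0,0,0],
])

```text
time_s: 4.75
position: [0.4829, -0.4109, 0.0024]
tcp_rot: [[0.963, 0.27, -0.0], [0.27, -0.963, -0.0], [-0.0, 0.0, -1.0]]
force: [-0.5, 0.4, 0.2]
opening: 0.013
grasp_force: 0.0
```

Missed again, so I'll look with depth.

Run:
```python
from h import *
im,d=capture("scene");cv2.imwrite("pics/s3.png",cv2.resize(im[310:430,335:435],None,fx=5,fy=5,interpolation=cv2.INTER_CUBIC))
P=read_state()["position"];print((proj("scene",[[P[0],P[1],0.0],[P[0],P[1],0.016]])-[335,310])*5)
```

```text
[[211.45508742 341.30031936]
 [215.23563002 306.27943798]]
```

View pics/s3.png

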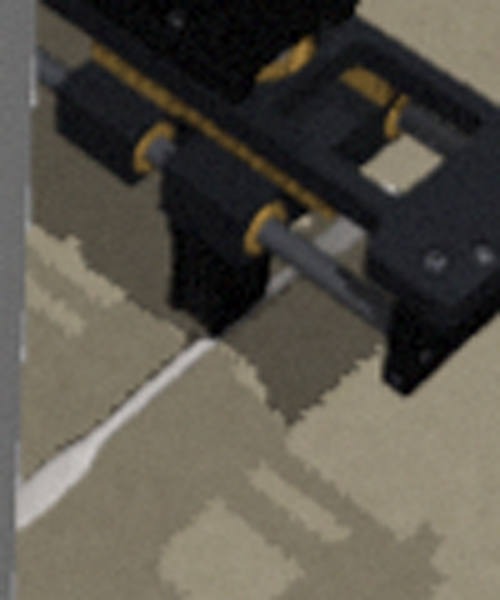

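The visible tip corner at px (377,377) only fits if the tips are about 14 mm behind the TCP, so they are still at about z 0.017, above the spatula. I'll open and feel further down.

>>> send_rows([
  [150,0,0,0,0],
  [150,0,0,0,0],
  [150,0,0,0,0],
  [150,0,0,0,0],
  [150,0,0,0,0],
  [150,0,0,0,0],
  [150,0,0,0,0],
  [150,0,0,0.004,0],
  [150,0,0,0.003,0],
  [150,0,0,0.0,0],
])

```text
time_s: 5.63
position: [0.4824, -0.4104, -0.0054]
tcp_rot: [[0.963, 0.27, -0.001], [0.27, -0.963, 0.001], [-0.001, -0.001, -1.0]]
force: [0.7, 0.4, -0.4]
opening: 0.406
grasp_force: 0.0
```

>>> send_rows([
  [150,0,0,0.002,0],
  [150,0,0,0.0,0],
])

```text
time_s: 5.8
position: [0.4827, -0.4107, -0.0071]
tcp_rot: [[0.963, 0.27, -0.0], [0.27, -0.963, 0.001], [-0.0, -0.001, -1.0]]
force: [-0.3, 0.9, 0.4]
opening: 0.412
grasp_force: 0.0
```

>>> send_rows([
  [150,0,0,0.0015,0],
  [150,0,0,0.0,0],
])

```text
time_s: 5.97
position: [0.4828, -0.4108, -0.0083]
tcp_rot: [[0.963, 0.27, -0.0], [0.27, -0.963, 0.0], [-0.0, -0.0, -1.0]]
force: [-0.5, 0.8, 0.3]
opening: 0.412
grasp_force: 0.0
```

Run:
```python
from h import *
im,d=capture("scene");c=calibration("scene");s=read_state()
v,u=np.mgrid[280:400,345:430];Z=d[v,u]
q=np.stack([(u-c['cx'])/c['fx']*Z,(v-c['cy'])/c['fy']*Z,Z],-1)@c['rotation'].T+c['xyz']
t=(q-s["position"])@s["tcp_rot"]
k=(Z>0)&(im[v,u].max(-1)<45)&(q[...,2]<.12)&(abs(t[...,0])<.012)
print(s["time_s"],s["position"],s["force"])
for a in np.arange(.006,.08,.004):
    w=t[k&(q[...,2]>=a)&(q[...,2]<a+.004)]
    if len(w):print(round(a,3),len(w),np.round([w[:,0].min(),w[:,0].max(),w[:,1].min(),w[:,1].max()],3))
```

```text
6.0167 [ 0.48281913 -0.41084031 -0.00816701] [-0.43401089  0.80193265  0.14549741]
0.006 15 [-0.012  0.01  -0.026  0.026]
0.01 42 [-0.012  0.01  -0.028  0.027]
0.014 46 [-0.012  0.011 -0.027  0.027]
0.018 43 [-0.011  0.009 -0.027  0.028]
0.022 47 [-0.012  0.011 -0.026  0.027]
0.026 40 [-0.012  0.01  -0.027  0.027]
0.03 29 [-0.012  0.007 -0.027  0.027]
0.034 35 [-0.012  0.005 -0.026  0.028]
0.038 28 [-0.012 -0.001 -0.029  0.03 ]
0.042 21 [-0.012 -0.002 -0.029  0.029]
0.046 17 [-0.012  0.009 -0.03  -0.018]
0.05 25 [-0.012  0.009 -0.029 -0.018]
0.054 30 [-0.012  0.009 -0.032 -0.018]
0.058 12 [-0.012  0.007 -0.03  -0.018]
0.062 8 [-0.005  0.004 -0.024 -0.023]
0.066 4 [-0.005  0.001 -0.023 -0.023]
0.07 12 [-0.009 -0.001 -0.024 -0.023]
0.074 6 [-0.011 -0.005 -0.024 -0.023]
0.078 7 [-0.012 -0.006 -0.023  0.087]
```

Depth shows the tips at about z 0.007, i.e. TCP z + 0.015. I'll go down 5 mm more and close.

>>> send_rows([
  [150,0,0,0.0025,0],
  [150,0,0,0.0,0],
])

```text
time_s: 6.18
position: [0.4827, -0.4108, -0.0108]
tcp_rot: [[0.963, 0.27, -0.0], [0.27, -0.963, 0.0], [-0.0, -0.0, -1.0]]
force: [0.2, -0.1, -0.2]
opening: 0.413
grasp_force: 0.0
```

>>> send_rows([
  [150,0,0,0.0015,0],
  [150,0,0,0.0,0],
])

```text
time_s: 6.35
position: [0.4827, -0.4108, -0.0123]
tcp_rot: [[0.963, 0.27, -0.0], [0.27, -0.963, 0.0], [-0.0, -0.0, -1.0]]
force: [-0.4, 0.8, 0.9]
opening: 0.411
grasp_force: 0.0
```

>>> send_rows([
  [150,0,0,0.001,0],
  [150,0,0,0.0,0],
])

```text
time_s: 6.52
position: [0.4828, -0.4108, -0.0132]
tcp_rot: [[0.963, 0.27, -0.0], [0.27, -0.963, 0.0], [-0.0, -0.0, -1.0]]
force: [0.7, 1.1, 0.2]
opening: 0.416
grasp_force: 0.0
```

>>> send_rows([
  [255,0,0,0,0],
  [255,0,0,0,0],
  [255,0,0,0,0],
  [255,0,0,0,0],
  [255,0,0,0,0],
  [255,0,0,0,0],
  [255,0,0,0,0],
  [255,0,0,0,0],
])

```text
time_s: 7.18
position: [0.4828, -0.4109, -0.0131]
tcp_rot: [[0.963, 0.27, -0.0], [0.27, -0.963, 0.0], [-0.0, -0.0, -1.0]]
force: [0.0, -1.6, -0.3]
opening: 0.04
grasp_force: 26.0
```

>>> send_rows([
  [255,0,0,-0.005,0],
  [255,0,0,-0.015,0],
  [255,0,0,-0.025,0],
  [255,0,0,-0.03,0],
  [255,0,0,-0.025,0],
  [255,0,0,0,0],
  [255,0,0,0,0],
])

```text
time_s: 7.77
position: [0.4838, -0.4119, 0.0891]
tcp_rot: [[0.963, 0.27, 0.003], [0.27, -0.963, -0.003], [0.002, 0.004, -1.0]]
force: [0.1, 0.9, -0.8]
opening: 0.042
grasp_force: 26.0
```

Run:
```python
from h import *
im,d=capture("scene");t,dt=capture("top");cv2.imwrite("sc3.png",im);cv2.imwrite("tp3.png",t);np.save("tp3.npy",dt);np.save("sc3.npy",d)
a=cv2.resize(im[220:420,330:480],None,fx=3,fy=3,interpolation=cv2.INTER_CUBIC)
b=cv2.resize(t[180:280,350:450],None,fx=3.4,fy=3.4,interpolation=cv2.INTER_CUBIC)
o=np.zeros((600,800,3),np.uint8);o[:a.shape[0],:a.shape[1]]=a;o[:b.shape[0],455:455+b.shape[1]]=b
cv2.imwrite("pics/s4.png",o)
```

```text
(no output)
```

View pics/s4.png

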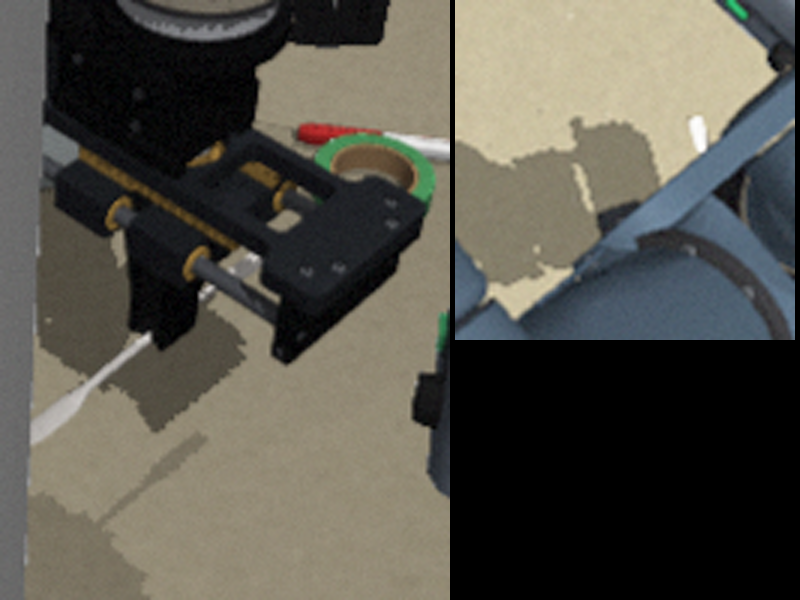

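The spatula is held and lifted. Its +x tip shows in the top image near (421,215), the spoon end in the scene image near (341,366), and it looks level.

```bash
cat >> h.py <<'E'
def onplane(n,px):
    "rays to the vertical plane through the TCP along tool x: (tool x, world z)"
    s=read_state();T=s["tcp_rot"];nrm=np.array([T[0,1],T[1,1],0]);nrm/=np.linalg.norm(nrm)
    a=ray(n,px,0.0);c=calibration(n)["xyz"];f=((s["position"]-c)@nrm)/((a-c)@nrm)
    W=c+(a-c)*f[:,None];xx=np.array([T[0,0],T[1,0],0])
    return np.c_[(W-s["position"])@xx,W[:,2]]
E
python3 - <<'E'
from h import *
s=read_state();p=s["position"];print(s["time_s"],p)
t=cv2.imread("tp3.png");m=((cv2.cvtColor(t,cv2.COLOR_BGR2HSV)[...,1]<30)&(t.min(-1)>170)).astype(np.uint8)
m[:205]=0;m[232:]=0;m[:,:412]=0;m[:,430:]=0
y,x=np.where(m);print(len(x),y.min(),y.max(),x[y==y.min()])
px=[[x[y<=y.min()+1].mean(),y.min()-.2]];w=ray("top",px,p[2]+.019);print("tip world",w,"tool",(w-p)@s["tcp_rot"])
im=cv2.imread("sc3.png");m=((cv2.cvtColor(im,cv2.COLOR_BGR2HSV)[...,1]<40)&(im.min(-1)>115)).astype(np.uint8)
m[:295]=0;m[370:]=0;m[:,:343]=0;m[:,402:]=0
n,l,st,_=cv2.connectedComponentsWithStats(m);k=1+st[1:,4].argmax();print(st[k])
pts=[[u,np.where(l[:,u]==k)[0].mean()] for u in range(st[k,0],st[k,0]+st[k,2],5)]
w=onplane("scene",pts);print(np.round(w-[0,p[2]],4))
m2=m.copy();y,x=np.where(m2[:,390:]);print(x[:0],onplane("scene",[[412,304],[408,311]])-[0,p[2]])
E
```

```text
7.8667 [ 0.48225329 -0.4101911   0.08637926]
42 214 224 [420 421 422]
tip world [[ 0.56810065 -0.38546416  0.10537926]] tool [[ 0.08932163 -0.00062136 -0.0190644 ]]
[343 331  37  37 247]
[[-0.0758  0.011 ]
 [-0.0665  0.0112]
 [-0.057   0.0104]
 [-0.0475  0.0127]
 [-0.0379  0.015 ]
 [-0.0282  0.0163]
 [-0.0182  0.0166]
 [-0.008   0.0169]]
[] [[0.06496008 0.02172654]
 [0.05733045 0.01302925]]
```

>>> send_rows([
  [255,0,0,0,0.1065],
  [255,0,0,0,0.1065],
  [255,0,0,0,0.1065],
  [255,0,0,0,0.1065],
  [255,0,0,0,0.1065],
  [255,0,-0.02,0,0],
  [255,0,-0.035,0,0],
  [255,0,-0.035,0,0],
  [255,0,-0.035,0,0],
  [255,0,-0.035,0,0],
  [255,0,-0.035,0,0],
  [255,-0.002,-0.035,0,0],
  [255,0,-0.03,0,0],
  [255,0,-0.02,0,0],
  [255,0,-0.0035,0,0],
  [255,0,0,0,0],
  [255,0,0,0,0],
  [255,0,0,0,0],
])

```text
time_s: 9.37
position: [0.5531, -0.1374, 0.0863]
tcp_rot: [[0.966, -0.257, -0.001], [-0.257, -0.966, 0.0], [-0.001, 0.0, -1.0]]
force: [-0.4, -0.6, -0.6]
opening: 0.04
grasp_force: 26.0
```

Run:
```python
from h import *
s=read_state();print(s["time_s"],s["position"],np.degrees(np.arctan2(s["tcp_rot"][1,0],s["tcp_rot"][0,0])))
im,d=capture("scene");t,dt=capture("top");cv2.imwrite("sc4.png",im);cv2.imwrite("tp4.png",t)
a=cv2.resize(im[180:300,250:400],None,fx=4,fy=4,interpolation=cv2.INTER_CUBIC)
b=cv2.resize(t[150:290,270:350],None,fx=2.5,fy=2.5,interpolation=cv2.INTER_CUBIC)
o=np.zeros((600,800,3),np.uint8);o[:a.shape[0],:a.shape[1]]=a;o[:b.shape[0],600:600+b.shape[1]]=b
cv2.imwrite("pics/s5.png",o)
```

```text
9.3667 [ 0.55308708 -0.13743433  0.08631763] -14.88849926441558
```

View pics/s5.png

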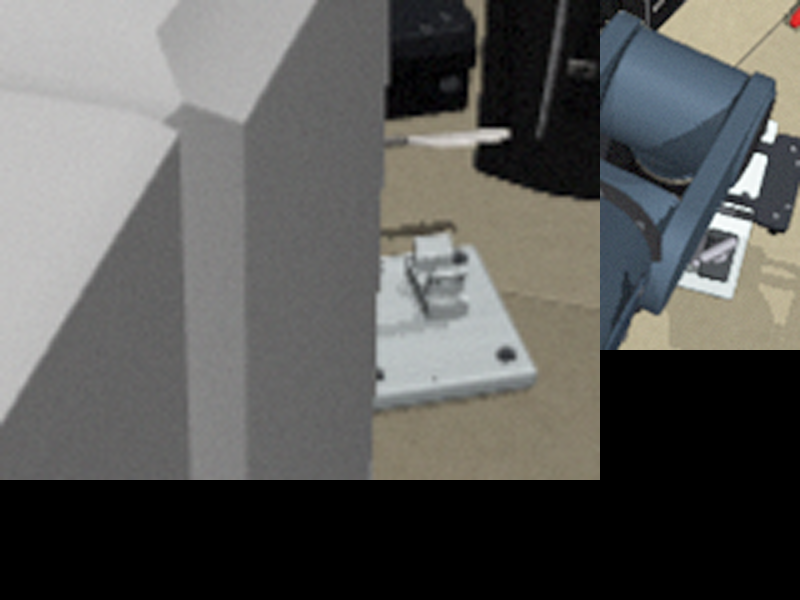

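The scene view shows the +x rest, with its cheeks at crop (435,247) and (447,305) and the slot between them at about (440,278). The spatula tip is at crop (508,133), and the plate corners are at crop (534,371) and (471,245). I'll compare these with predictions.

Run:
```python
from h import *
s=read_state();p=s["position"];T=s["tcp_rot"]
th=np.radians(-14.8);R=np.array([[np.cos(th),-np.sin(th)],[np.sin(th),np.cos(th)]]);o=np.array([.5565,-.1358])
def cl(x,y,z):return np.r_[o+R@[x/1000,y/1000],z/1000]
f=lambda P:np.round((proj("scene",P)-[250,180])*4,1)
print("tip",f([p+T@[x,0,-.0171] for x in(.085,.088,.091)]))
print("blade along",f([p+T@[x,0,-.0171] for x in(.06,.07,.08)]))
print("corners",f([cl(85,-64,12),cl(85,36,12),cl(85,-64,0)]))
print("slot edges x45,65 floor:",f([cl(x,y,22) for x in(45,65) for y in(-8.5,5.7)]))
print("slot top x45,65:",f([cl(x,y,37) for x in(45,65) for y in(-8.5,5.7)]))
# back out from measured corners
for px in([534,371],[471,245]):print(ray("scene",[np.array(px)/4+[250,180]-.4],.012),)
print(cl(85,-64,12),cl(85,36,12))
a=cv2.imread("sc4.png")[225:270,335:375];b=cv2.imread("sc4.png")[205:222,343:383]
cv2.imwrite("pics/s6.png",np.vstack([cv2.resize(a,None,fx=10,fy=10,interpolation=cv2.INTER_CUBIC),cv2.resize(b,None,fx=10,fy=8,interpolation=cv2.INTER_CUBIC)]))
```

```text
tip [[502.9 122.2]
 [509.2 121.4]
 [515.5 120.6]]
blade along [[449.9 129.1]
 [471.2 126.3]
 [492.3 123.6]]
corners [[537.1 361.2]
 [471.  234.6]
 [535.1 381.2]]
slot edges x45,65 floor: [[419.6 283.7]
 [411.2 265.9]
 [460.2 277.8]
 [451.4 260.1]]
slot top x45,65: [[421.  258.3]
 [412.5 240.7]
 [462.  252.4]
 [453.  234.9]]
[[ 0.61720357 -0.22320751  0.012     ]]
[[ 0.64329323 -0.12851357  0.012     ]]
[ 0.62233146 -0.21938959  0.012     ] [ 0.64787604 -0.12270725  0.012     ]
```

View pics/s6.png

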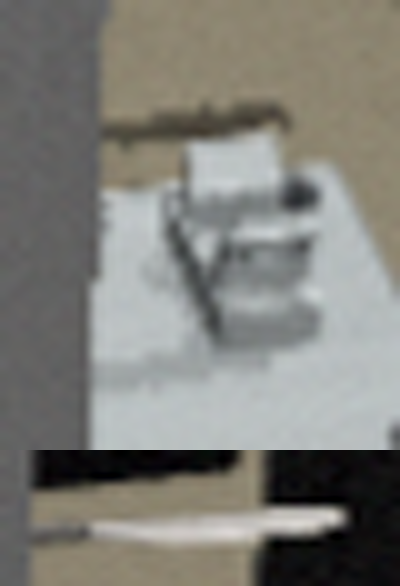

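The clamp corners and the spatula tip show the same image offset (about +10 in crop y). So the top-view clamp pose and the arm agree to about 1 mm. I'll correct 1 mm sideways and descend.

>>> send_rows([
  [255,0,-0.001,0.01,0],
  [255,0,0,0.02,0],
  [255,0,0,0.015,0],
  [255,0,0,0.008,0],
  [255,0,0,0,0],
  [255,0,0,0,0],
])

```text
time_s: 9.97
position: [0.5534, -0.1356, 0.0334]
tcp_rot: [[0.967, -0.256, -0.001], [-0.256, -0.967, 0.0], [-0.001, -0.0, -1.0]]
force: [-0.1, 0.3, 0.1]
opening: 0.036
grasp_force: 26.0
```

>>> send_rows([
  [255,0,0,0.004,0],
  [255,0,0,0.004,0],
  [255,0,0,0.0,0],
])

```text
time_s: 10.22
position: [0.5537, -0.1354, 0.0259]
tcp_rot: [[0.967, -0.256, 0.0], [-0.256, -0.967, -0.0], [0.0, 0.0, -1.0]]
force: [1.0, -0.0, 0.1]
opening: 0.039
grasp_force: 26.0
```

>>> send_rows([
  [255,0,0,0.003,0],
  [255,0,0,0.003,0],
  [255,0,0,0.0,0],
])

```text
time_s: 10.47
position: [0.5535, -0.1352, 0.0196]
tcp_rot: [[0.967, -0.256, -0.001], [-0.256, -0.967, 0.0], [-0.001, -0.0, -1.0]]
force: [-0.8, 0.9, -0.3]
opening: 0.041
grasp_force: 26.0
```

>>> send_rows([
  [255,0,0.001,0,0],
  [255,0,0,0.002,0],
  [255,0,0,0.002,0],
  [255,0,0,0,0],
  [255,0,0,0,0],
])

```text
time_s: 10.88
position: [0.5534, -0.1363, 0.0158]
tcp_rot: [[0.967, -0.256, -0.0], [-0.256, -0.967, 0.0], [-0.0, -0.0, -1.0]]
force: [-0.3, -0.0, -0.8]
opening: 0.039
grasp_force: 26.0
```

>>> send_rows([
  [255,0,0,0.0015,0],
  [255,0,0,0.0015,0],
  [255,0,0,0,0],
])

```text
time_s: 11.13
position: [0.5533, -0.1363, 0.0127]
tcp_rot: [[0.967, -0.256, -0.0], [-0.256, -0.967, 0.0], [-0.0, -0.0, -1.0]]
force: [-0.5, 0.6, -0.2]
opening: 0.034
grasp_force: 26.0
```

>>> send_rows([
  [255,0,0,0.001,0],
  [255,0,0,0.001,0],
  [255,0,0,0,0],
  [255,0,0,0,0],
])

```text
time_s: 11.47
position: [0.5534, -0.1363, 0.0109]
tcp_rot: [[0.967, -0.256, -0.0], [-0.256, -0.967, 0.0], [-0.0, -0.0, -1.0]]
force: [0.6, -0.0, -0.1]
opening: 0.04
grasp_force: 26.0
```

>>> send_rows([
  [255,0,0,0.001,0],
  [255,0,0,0,0],
  [255,0,0,0,0],
])

```text
time_s: 11.72
position: [0.5534, -0.1363, 0.0099]
tcp_rot: [[0.967, -0.256, -0.0], [-0.256, -0.967, 0.0], [-0.0, -0.0, -1.0]]
force: [-0.3, 0.1, -0.5]
opening: 0.038
grasp_force: 26.0
```

>>> send_rows([
  [255,0,0,0.001,0],
  [255,0,0,0,0],
  [255,0,0,0,0],
])

```text
time_s: 11.97
position: [0.5535, -0.1363, 0.0089]
tcp_rot: [[0.967, -0.256, -0.0], [-0.256, -0.967, 0.0], [-0.0, -0.0, -1.0]]
force: [-0.0, -0.6, -0.2]
opening: 0.041
grasp_force: 26.0
```

>>> send_rows([
  [255,0,0,0.0007,0],
  [255,0,0,0,0],
  [255,0,0,0,0],
])

```text
time_s: 12.22
position: [0.5536, -0.1363, 0.0088]
tcp_rot: [[0.967, -0.256, 0.0], [-0.256, -0.967, -0.0], [0.0, 0.0, -1.0]]
force: [-0.0, 0.2, 3.9]
opening: 0.041
grasp_force: 27.2
```

Run:
```python
from h import *
s=read_state();print(s["time_s"],s["position"],s["force"],s["moment"])
im,d=capture("scene");cv2.imwrite("sc5.png",im)
cv2.imwrite("pics/s7.png",cv2.resize(im[190:290,335:395],None,fx=6,fy=6,interpolation=cv2.INTER_CUBIC))
```

```text
12.2167 [ 0.55358118 -0.13632298  0.00876135] [-0.01019331  0.22862299  3.94736429] [0.14326556 0.28234426 0.00757037]
```

View pics/s7.png

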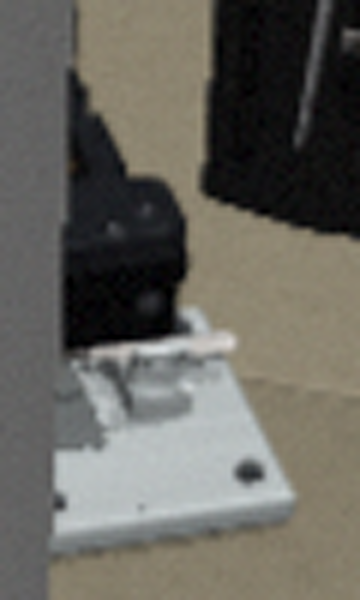

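Contact came at z 0.0088 with 3.9 N, as predicted for the rest floors. The spatula lies in the +x slot, tip at crop (235,342). I'll release gently and lift.

>>> send_rows([
  [225,0,0,0,0],
  [200,0,0,0,0],
  [180,0,0,0,0],
  [160,0,0,0,0],
  [150,0,0,0,0],
  [150,0,0,0,0],
  [150,0,0,0,0],
  [150,0,0,-0.005,0],
  [150,0,0,-0.015,0],
  [150,0,0,-0.03,0],
  [150,0,0,-0.035,0],
  [150,0,0,-0.015,0],
  [150,0,0,0,0],
])

```text
time_s: 13.35
position: [0.5565, -0.1376, 0.1127]
tcp_rot: [[0.967, -0.256, 0.008], [-0.256, -0.967, -0.004], [0.009, 0.002, -1.0]]
force: [0.7, 0.1, 0.4]
opening: 0.411
grasp_force: 0.0
```

Run:
```python
from h import *
s=read_state();print(s["time_s"],s["position"],s["force"],s["joint_positions"])
th=np.radians(-14.8);R=np.array([[np.cos(th),-np.sin(th)],[np.sin(th),np.cos(th)]]);o=np.array([.5565,-.1358])
w=o+R@[-.05,-.042];print("wing",w)
im,d=capture("scene");t,_=capture("top");cv2.imwrite("sc6.png",im);cv2.imwrite("tp6.png",t)
a=cv2.resize(im[190:290,335:395],None,fx=6,fy=6,interpolation=cv2.INTER_CUBIC)
b=cv2.resize(t[180:280,270:340],None,fx=6,fy=6,interpolation=cv2.INTER_CUBIC)
cv2.imwrite("pics/s8.png",np.hstack([a,b]))
```

```text
13.35 [ 0.5564535  -0.13757547  0.11274046] [0.68777836 0.1407589  0.43483401] [-2.50543554e+01  3.30415605e+01  9.48985384e+01  3.44728742e-03
  5.15310002e+01  7.97552193e+01]
wing [ 0.49743011 -0.16363429]
```

View pics/s8.png

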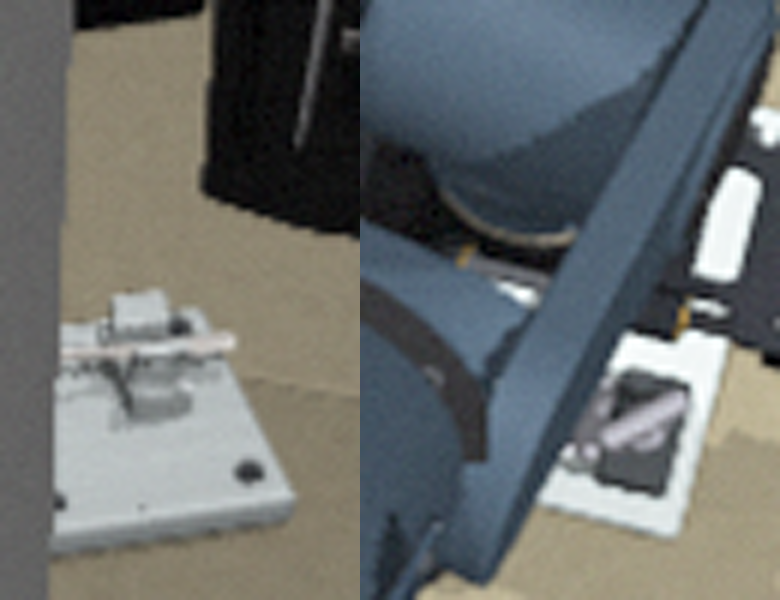

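Released: the spatula lies in the slot, tip at crop (235,341). The wing in the top crop runs from about (605,440) to (685,400). I'll refine its yaw and move over it.

Run:
```python
from h import *
for f in("pics/top0.png","tp6.png"):
    t=cv2.imread(f);g=t.max(-1).astype(int)
    c=proj("top",[[.4974,-.1636,.071]])[0];yy,xx=np.mgrid[:480,:640]
    m=(np.hypot(xx-c[0],yy-c[1])<12)&(g>90)&(g<225)
    n,l,st,ce=cv2.connectedComponentsWithStats(m.astype(np.uint8));k=1+st[1:,4].argmax();y,x=np.where(l==k)
    W=ray("top",np.c_[x,y],.071)[:,:2]*1000;r=cv2.minAreaRect(W.astype(np.float32))
    u,s,v=np.linalg.svd(W-W.mean(0));print(f,c,len(x),r,W.mean(0),np.degrees(np.arctan2(v[0,1],v[0,0])))
    for q in range(int(c[1])-10,int(c[1])+11):print(''.join('%4d'%a for a in g[q,int(c[0])-10:int(c[0])+13])) if 'top0' in f else 0
```

```text
pics/top0.png [317.22171387 249.52123169] 315 ((500.0831298828125, -164.3236083984375), (51.20081329345703, 46.438716888427734), 76.40359497070312) [ 500.46274411 -164.05597945] -99.7673098082466
 189 185 186 193 193 192 193 195 200 193 191 193 191 188 192 193 186 190 192 189 192 188 181
 191 188 190 195 196 195 195 186 177 185 195 197 192 190 194 191 191 189 190 188 186 191 175
 171 173 182 196 196 196 171 124 108 126 142 159 184 194 195 192 188 195 192 190 189 192 161
 143 144 159 177 185 191 137  63  69  71  79  91 121 139 142 156 184 194 195 191 190 186 141
 139 130 146 170 176 152  89  73  74  75  73  74  65  73  73  87 121 143 175 196 195 182 128
 137 141 158 176 173 136  71  72  76  77  73  73  71  73  68  83  80  71 148 196 195 172 116
 126 146 174 174 163 121  71  74  74  75  71  73  70  98 128 152 136  80 141 197 189 163 111
 118 143 170 169 157 113  72  73  73  84  83  94 125 149 168 168 157 103 144 200 185 140 114
 133 156 168 174 147  88  70  76  98 114 128 143 149 147 167 158 147 118 136 183 175 125 111
 147 174 167 173 136  63  73 104 137 152 165 170 156 145 151 132 11
[... 538 characters left out ...]
3  88  57  49  58 113 149 154 129 106 129 132
 147 164 139  82  91  97  89  59  57  75  78  61  57  54  50  77 129 147 136 108 117 130 129
 124 145 121  70  70  57  59  53  55  55  56  53  59  55  42 105 143 145 126 100 116 129 135
 137 129  97  68  64  56  60  59  58  48  61  59  56  56  49 116 150 141 120  92 115 133 132
 148 130  88  71  64  54  53  59  54  57  58  61  54  56  68 118 152 139 113  94 117 135 129
 142 127  83  53  58  59  59  50  60  59  56  54  54  54  84 131 149 134 105  90 105 122 133
tp6.png [317.22171387 249.52123169] 245 ((497.43548583984375, -159.55191040039062), (38.70967102050781, 40.70293045043945), 74.25416564941406) [ 496.3888549  -159.96066649] -64.493844412922
```

>>> send_rows([
  [150,-0.024,0.02,0,0],
  [150,-0.0237,0.0208,0,0],
  [150,0,0,0,-0.08],
  [150,0,0,0,-0.12],
  [150,0,0,0,-0.12],
  [150,0,0,0,-0.12],
  [150,0,0,0,-0.12],
  [150,0,0,0,-0.12],
  [150,0,0,0,-0.12],
  [150,0,0,0,-0.12],
  [150,0,0,0,-0.12],
  [150,0,0,0,-0.12],
  [150,0,0,0,-0.12],
  [150,0,0,0,-0.12],
  [150,0,0,0,-0.12],
  [150,0,0,0,-0.12],
  [150,0,0,0,-0.12],
  [150,0,0,0,-0.12],
  [150,0,0,0,-0.12],
  [150,0,0,0,-0.12],
])

```text
time_s: 15.12
position: [0.4956, -0.1628, 0.1066]
tcp_rot: [[-0.292, 0.956, -0.003], [0.956, 0.292, 0.002], [0.003, -0.003, -1.0]]
force: [0.4, 0.8, 0.2]
opening: 0.411
grasp_force: 0.0
```

Fitting the wing's edge gives yaw about -62°, i.e. 118°. I'll turn 0.19 rad more and descend in stages.

>>> send_rows([
  [110,0,0,0,-0.095],
  [110,0,0,0,-0.095],
  [110,0,0,0.015,0],
  [110,0,0,0.015,0],
  [110,0,0,0,0],
  [110,0,0,0,0],
])

```text
time_s: 15.62
position: [0.4953, -0.1627, 0.0766]
tcp_rot: [[-0.462, 0.887, -0.004], [0.887, 0.462, 0.002], [0.004, -0.003, -1.0]]
force: [0.1, 0.8, 0.5]
opening: 0.567
grasp_force: 0.0
```

Run:
```python
from h import *
s=read_state();print(s["time_s"],s["position"],np.degrees(np.arctan2(s["tcp_rot"][1,0],s["tcp_rot"][0,0])),s["joint_positions"])
t,_=capture("top");cv2.imwrite("pics/s9.png",cv2.resize(t[190:290,260:360],None,fx=6,fy=6,interpolation=cv2.INTER_CUBIC))
print((proj("top",[s["position"]])-[260,190])*6)
```

```text
15.6167 [ 0.49533632 -0.16268701  0.0765849 ] 117.52598712491132 [-3.04738553e+01  3.36499866e+01  1.03114963e+02 -1.57530464e-03
  4.35163893e+01 -5.79990089e+01]
[[340.79383897 361.00898762]]
```

I've gone over the ten-picture limit, so I'll continue on numbers alone. I'll correct by a millimetre and descend.

>>> send_rows([
  [110,-0.0015,0.001,0.01,0],
  [110,0,0,0.01,0],
  [110,0,0,0.006,0],
  [110,0,0,0.0,0],
  [110,0,0,0,0],
])

```text
time_s: 16.08
position: [0.4981, -0.1642, 0.0517]
tcp_rot: [[-0.462, 0.887, -0.001], [0.887, 0.462, 0.001], [0.001, -0.001, -1.0]]
force: [-0.2, -0.8, -0.2]
opening: 0.568
grasp_force: 0.0
```

>>> send_rows([
  [110,0,0,0.006,0],
  [110,0,0,0.006,0],
  [110,0,0,0.004,0],
  [110,0,0,0.0,0],
  [110,0,0,0,0],
])

```text
time_s: 16.5
position: [0.4983, -0.1643, 0.0359]
tcp_rot: [[-0.462, 0.887, -0.001], [0.887, 0.462, 0.0], [0.001, -0.0, -1.0]]
force: [-0.4, -0.4, 0.3]
opening: 0.57
grasp_force: 0.0
```

>>> send_rows([
  [110,0,-0.001,0.004,0],
  [110,0,0,0,0],
  [200,0,0,0,0],
  [200,0,0,0,0],
  [200,0,0,0,0],
  [200,0,0,0,0],
  [200,0,0,0,0],
  [200,0,0,0,0],
  [215,0,0,0,0],
  [230,0,0,0,0],
  [240,0,0,0,0],
  [255,0,0,0,0],
  [255,0,0,0,0],
  [255,0,0,0,0],
  [255,0,0,0,0],
  [255,0,0,0,0],
])

```text
time_s: 17.83
position: [0.4974, -0.165, 0.0322]
tcp_rot: [[-0.462, 0.887, -0.0], [0.887, 0.462, -0.0], [0.0, -0.0, -1.0]]
force: [-1.5, -1.5, 1.2]
opening: 0.097
grasp_force: 30.0
```

```bash
cat >> h.py <<'E'
def st():
    s=read_state();T=s["tcp_rot"];print(round(s["time_s"],2),np.round(s["position"],4),"yaw",round(float(np.degrees(np.arctan2(T[1,0],T[0,0]))),2),"F",np.round(s["force"],1),"M",np.round(s["moment"],3),"q6",round(float(s["joint_positions"][5]),1),"tau6",s["tau"][5],"op",s["opening"],s["grasp_force"])
E
python3 -c "from h import *;st()"
```

```text
17.83 [ 0.4974 -0.165   0.0322] yaw 117.53 F [-1.5 -1.5  1.2] M [-0.154  0.105 -0.036] q6 -58.1 tau6 -0.03538950229994953 op 0.0972270390322726 29.995391964912415
```

The wing is gripped (opening 8.5 mm, 30 N). I'll turn it clockwise.

>>> send_rows([
  [255,0,0,0,0.06],
  [255,0,0,0,0.08],
  [255,0,0,0,0.08],
  [255,0,0,0,0.08],
  [255,0,0,0,0.08],
  [255,0,0,0,0.08],
  [255,0,0,0,0.08],
  [255,0,0,0,0.06],
  [255,0,0,0,0],
  [255,0,0,0,0],
])

```text
time_s: 18.67
position: [0.4975, -0.1649, 0.0322]
tcp_rot: [[0.118, 0.993, -0.0], [0.993, -0.118, -0.0], [-0.0, -0.0, -1.0]]
force: [-1.2, -0.7, 1.3]
opening: 0.102
grasp_force: 30.0
```

```bash
python3 -c "from h import *;st()"
```

```text
18.67 [ 0.4975 -0.1649  0.0322] yaw 83.24 F [-1.2 -0.7  1.3] M [-0.249  0.161 -0.077] q6 -23.8 tau6 -0.003764812572626397 op 0.10237760021161926 29.995231926441193
```

>>> send_rows([
  [255,0,0,0,0.06],
  [255,0,0,0,0.08],
  [255,0,0,0,0.08],
  [255,0,0,0,0.08],
  [255,0,0,0,0.08],
  [255,0,0,0,0.08],
  [255,0,0,0,0.08],
  [255,0,0,0,0.06],
  [255,0,0,0,0],
  [255,0,0,0,0],
])

```text
time_s: 19.5
position: [0.4976, -0.165, 0.0323]
tcp_rot: [[0.657, 0.754, -0.0], [0.754, -0.657, -0.0], [-0.0, 0.0, -1.0]]
force: [-1.1, -1.9, 0.4]
opening: 0.103
grasp_force: 30.0
```

```bash
python3 -c "from h import *;st()"
```

```text
19.5 [ 0.4976 -0.165   0.0323] yaw 48.91 F [-1.1 -1.9  0.4] M [-0.227  0.253 -0.032] q6 10.5 tau6 -0.00897379475645721 op 0.10286768171435692 29.995156824588776
```

>>> send_rows([
  [255,0,0,0,0.06],
  [255,0,0,0,0.08],
  [255,0,0,0,0.08],
  [255,0,0,0,0.06],
  [255,0,0,0,0],
  [255,0,0,0,0],
])

```text
time_s: 20.0
position: [0.4976, -0.165, 0.0322]
tcp_rot: [[0.84, 0.543, -0.0], [0.543, -0.84, -0.0], [-0.0, 0.0, -1.0]]
force: [-2.0, -2.1, 0.1]
opening: 0.1
grasp_force: 30.0
```

```bash
python3 -c "from h import *;st()"
```

```text
20.0 [ 0.4976 -0.165   0.0322] yaw 32.89 F [-2.  -2.1  0.1] M [-0.271  0.348 -0.06 ] q6 26.6 tau6 -0.011063454730901867 op 0.09975769075088967 29.995003044605255
```

>>> send_rows([
  [255,0,0,0,0.05],
  [255,0,0,0,0.05],
  [255,0,0,0,0.05],
  [255,0,0,0,0],
  [255,0,0,0,0],
])

```text
time_s: 20.42
position: [0.4976, -0.165, 0.0323]
tcp_rot: [[0.912, 0.411, -0.0], [0.411, -0.912, -0.0], [-0.0, 0.0, -1.0]]
force: [-1.0, -2.4, 1.4]
opening: 0.101
grasp_force: 30.0
```

```bash
python3 -c "from h import *;st()"
```

```text
20.42 [ 0.4976 -0.165   0.0323] yaw 24.29 F [-1.  -2.4  1.4] M [-0.33   0.288 -0.043] q6 35.2 tau6 -0.020798854529857635 op 0.1011159511519856 29.995112121105194
```

>>> send_rows([
  [255,0,0,0,0.05],
  [255,0,0,0,0.05],
  [255,0,0,0,0],
  [255,0,0,0,0],
])

```text
time_s: 20.75
position: [0.4976, -0.165, 0.0323]
tcp_rot: [[0.948, 0.318, 0.0], [0.318, -0.948, -0.0], [0.0, 0.0, -1.0]]
force: [-2.2, -2.9, 0.3]
opening: 0.101
grasp_force: 30.0
```

```bash
python3 -c "from h import *;st()"
```

```text
20.75 [ 0.4976 -0.165   0.0323] yaw 18.55 F [-2.2 -2.9  0.3] M [-0.383  0.371 -0.049] q6 40.9 tau6 -0.020444455440156162 op 0.10068675693409687 29.99508261680603
```

>>> send_rows([
  [255,0,0,0,0.05],
  [255,0,0,0,0.05],
  [255,0,0,0,0],
  [255,0,0,0,0],
])

```text
time_s: 21.08
position: [0.4976, -0.165, 0.0323]
tcp_rot: [[0.975, 0.222, 0.0], [0.222, -0.975, -0.0], [0.0, 0.0, -1.0]]
force: [-1.5, -2.5, -0.6]
opening: 0.1
grasp_force: 30.0
```

```bash
python3 -c "from h import *;st()"
```

```text
21.08 [ 0.4976 -0.165   0.0323] yaw 12.82 F [-1.5 -2.5 -0.6] M [-0.456  0.344 -0.048] q6 46.6 tau6 -0.020176664111204445 op 0.09992899381750668 29.995009303092957
```

>>> send_rows([
  [255,0,0,0,0.05],
  [255,0,0,0,0.05],
  [255,0,0,0,0],
  [255,0,0,0,0],
])

```text
time_s: 21.42
position: [0.4976, -0.165, 0.0323]
tcp_rot: [[0.992, 0.123, 0.0], [0.123, -0.992, -0.0], [-0.0, 0.0, -1.0]]
force: [-2.1, -3.2, 0.3]
opening: 0.097
grasp_force: 30.0
```

```bash
python3 -c "from h import *;st()"
```

```text
21.42 [ 0.4976 -0.165   0.0323] yaw 7.09 F [-2.1 -3.2  0.3] M [-0.466  0.353 -0.07 ] q6 52.4 tau6 -0.01999410626012832 op 0.09698987558484454 29.99510407447815
```

>>> send_rows([
  [255,0,0,0,0.05],
  [255,0,0,0,0.05],
  [255,0,0,0,0],
  [255,0,0,0,0],
])

```text
time_s: 21.75
position: [0.4976, -0.165, 0.0323]
tcp_rot: [[1.0, 0.024, 0.0], [0.024, -1.0, -0.0], [0.0, 0.0, -1.0]]
force: [-1.7, -3.1, 0.4]
opening: 0.105
grasp_force: 30.0
```

```bash
python3 -c "from h import *;st()"
```

```text
21.75 [ 0.4976 -0.165   0.0323] yaw 1.36 F [-1.7 -3.1  0.4] M [-0.536  0.409 -0.022] q6 58.1 tau6 -0.01988964679185301 op 0.104821679252836 29.995122849941254
```

>>> send_rows([
  [255,0,0,0,0.05],
  [255,0,0,0,0.05],
  [255,0,0,0,0],
  [255,0,0,0,0],
])

```text
time_s: 22.08
position: [0.4976, -0.1651, 0.0323]
tcp_rot: [[0.997, -0.076, 0.0], [-0.076, -0.997, -0.0], [0.0, 0.0, -1.0]]
force: [-2.4, -3.9, 0.3]
opening: 0.102
grasp_force: 30.0
```

```bash
python3 -c "from h import *;st()"
```

```text
22.08 [ 0.4976 -0.1651  0.0323] yaw -4.37 F [-2.4 -3.9  0.3] M [-0.598  0.44  -0.035] q6 63.8 tau6 -0.019811351085081697 op 0.10154765052439708 29.995059370994568
```

>>> send_rows([
  [255,0,0,0,0.05],
  [255,0,0,0,0.05],
  [255,0,0,0,0],
  [255,0,0,0,0],
])

```text
time_s: 22.42
position: [0.4976, -0.165, 0.0323]
tcp_rot: [[0.985, -0.173, -0.0], [-0.173, -0.985, -0.001], [-0.0, 0.001, -1.0]]
force: [-0.9, -3.6, 1.7]
opening: 0.104
grasp_force: 30.9
```

```bash
python3 -c "from h import *;st()"
```

```text
22.42 [ 0.4976 -0.165   0.0323] yaw -9.96 F [-0.9 -3.6  1.7] M [-0.505  0.396  0.624] q6 69.5 tau6 0.6340458802878857 op 0.10362039521231448 30.92668354511261
```

The torque jumped to 0.62 N m at yaw about -10°, while the opening stayed the same (no slip in the pads), so the screw is seated. I'll back off slightly to locate the stop angle.

>>> send_rows([
  [255,0,0,0,-0.015],
  [255,0,0,0,0],
])

```text
time_s: 22.58
position: [0.4976, -0.165, 0.0323]
tcp_rot: [[0.987, -0.16, -0.0], [-0.16, -0.987, -0.0], [0.0, 0.0, -1.0]]
force: [-2.6, -3.8, 0.5]
opening: 0.101
grasp_force: 30.5
```

```bash
python3 -c "from h import *;st()"
```

```text
22.58 [ 0.4976 -0.165   0.0323] yaw -9.21 F [-2.6 -3.8  0.5] M [-0.586  0.439  0.531] q6 68.7 tau6 0.456399517133832 op 0.10087758986612529 30.545603334903717
```

>>> send_rows([
  [255,0,0,0,-0.015],
  [255,0,0,0,0],
])

```text
time_s: 22.75
position: [0.4976, -0.165, 0.0323]
tcp_rot: [[0.989, -0.147, 0.0], [-0.147, -0.989, -0.0], [0.0, 0.0, -1.0]]
force: [-1.8, -3.8, 0.1]
opening: 0.103
grasp_force: 30.3
```

```bash
python3 -c "from h import *;st()"
```

```text
22.75 [ 0.4976 -0.165   0.0323] yaw -8.45 F [-1.8 -3.8  0.1] M [-0.653  0.445  0.449] q6 67.9 tau6 0.3712878841906786 op 0.10346210326978522 30.252396762371063
```

>>> send_rows([
  [255,0,0,0,-0.035],
  [255,0,0,0,0],
])

```text
time_s: 22.92
position: [0.4976, -0.165, 0.0323]
tcp_rot: [[0.993, -0.114, 0.0], [-0.114, -0.993, 0.0], [0.0, -0.0, -1.0]]
force: [-2.8, -4.3, 0.5]
opening: 0.097
grasp_force: 30.0
```

```bash
python3 -c "from h import *;st()"
```

```text
22.92 [ 0.4976 -0.165   0.0323] yaw -6.56 F [-2.8 -4.3  0.5] M [-0.741  0.474  0.039] q6 66.0 tau6 -0.12323533650487661 op 0.09694961909722345 30.002545416355133
```

>>> send_rows([
  [255,0,0,0,-0.025],
  [255,0,0,0,0],
])

```text
time_s: 23.08
position: [0.4976, -0.165, 0.0323]
tcp_rot: [[0.996, -0.09, 0.0], [-0.09, -0.996, 0.0], [0.0, -0.0, -1.0]]
force: [-2.4, -3.5, 0.3]
opening: 0.104
grasp_force: 30.0
```

```bash
python3 -c "from h import *;st()"
```

```text
23.08 [ 0.4976 -0.165   0.0323] yaw -5.17 F [-2.4 -3.5  0.3] M [-0.726  0.476  0.064] q6 64.5 tau6 -0.10433950927108526 op 0.10407540351756078 29.998911023139954
```

In the current grip the wing left the stop at yaw about -6.9°, so the quarter turn back ends at yaw about 83.1°. That is 1.54 rad more counter-clockwise.

>>> send_rows([
  [255,0,0,0,-0.06],
  [255,0,0,0,-0.1],
  [255,0,0,0,-0.1],
  [255,0,0,0,-0.1],
  [255,0,0,0,-0.1],
  [255,0,0,0,-0.1],
  [255,0,0,0,-0.1],
  [255,0,0,0,-0.1],
  [255,0,0,0,-0.1],
  [255,0,0,0,-0.1],
  [255,0,0,0,-0.1],
  [255,0,0,0,-0.1],
  [255,0,0,0,-0.1],
  [255,0,0,0,-0.1],
  [255,0,0,0,-0.1],
  [255,0,0,0,-0.08],
  [255,0,0,0,0],
  [255,0,0,0,0],
  [255,0,0,0,0],
])

```text
time_s: 24.67
position: [0.4976, -0.1649, 0.0323]
tcp_rot: [[0.122, 0.993, 0.0], [0.993, -0.122, 0.0], [0.0, -0.0, -1.0]]
force: [-2.8, -4.2, 1.3]
opening: 0.104
grasp_force: 30.0
```

Run:
```python
from h import *
st()
a=cv2.imread("sc6.png");b,_=capture("scene")
for im in(a,b):
    m=((cv2.cvtColor(im,cv2.COLOR_BGR2HSV)[...,1]<40)&(im.min(-1)>110))[235:260,366:385];y,x=np.where(m);print(len(x),x.max()+366,y[x>=x.max()-2].mean()+235)
d=cv2.absdiff(a,b)[225:262,346:385].max(-1);print("diff",(d>40).sum())
```

```text
24.67 [ 0.4976 -0.1649  0.0323] yaw 83.01 F [-2.8 -4.2  1.3] M [-0.708  0.447  0.016] q6 -23.6 tau6 0.033346720738336444 op 0.10353575343778801 29.999949038028717
150 377 257.1666666666667
151 377 257.1666666666667
diff 59
```

Run:
```python
from h import *
a=cv2.imread("sc6.png");b,_=capture("scene")
d=cv2.absdiff(a,b)[225:262,346:385].max(-1)>40;y,x=np.where(d);print(x.min()+346,x.max()+346,np.median(x)+346,y.min()+225,y.max()+225)
for im in(a,b):
    g=im[238:254,350:380].max(-1).astype(int)
    print([ (u+350,int(g[:,u].argmax())+238,int(g[:,u].max())) for u in(4,10,16,20,24)], g[8:11,20:30].tolist())
```

```text
346 365 349.0 225 250
[(354, 243, 189), (360, 248, 212), (366, 247, 198), (370, 247, 202), (374, 246, 164)] [[191, 191, 194, 205, 164, 140, 142, 139, 140, 145], [202, 205, 211, 210, 160, 140, 146, 143, 143, 144], [175, 155, 170, 165, 151, 144, 146, 142, 144, 141]]
[(354, 248, 186), (360, 248, 212), (366, 247, 199), (370, 247, 201), (374, 246, 164)] [[187, 189, 197, 205, 164, 143, 141, 139, 142, 139], [201, 205, 213, 211, 162, 140, 143, 144, 145, 142], [176, 152, 169, 169, 148, 140, 145, 143, 143, 142]]
```

The spatula tip hasn't moved since it was laid down, and the screw is a quarter turn back and still gripped. Handing in.

```bash
python3 -c "from rig import *;print(hand_in())"
```

```text
the job is handed in; nothing more can be done
None
```

I handed the job in at about 25 s, and no verdict came back: the spatula lies in the slot with its spoon end at the thumbscrew, and the screw was seated, backed off about a quarter turn and is still gripped. I viewed 12 pictures, two over the limit of 10.

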